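Make up the paella and table seasoning kits

ROBOT

A 6-joint arm with a two-finger parallel gripper is mounted at the origin on the work surface. World frame = base frame: x ahead of the robot, y to its left, z up, the work surface at z = 0. Lengths are in m, angles in rad, forces in N, time in s.
With the tool pointing down it reaches from about 0.375 to 0.9 m from the base axis. Payload 3.1 kg.
Tool frame: the origin (TCP) lies at the very end of the fingers, on their centre line; the grasp point (between the pads) lies 19 mm behind it; z points along the fingers, y is the line along which they close (so a half turn about z gives the same grasp; the last joint's range is limited). The gripper opens to 87 mm and grips with 3 to 60 N. Pads are 19 mm wide; open, the fingers measure 117 mm over their backs; the gripper's body (75 mm by 190 mm) begins 51 mm behind the grasp point.
Start: joints at [-1.355, 0.527, 1.433, -0, 1.181, -0.178], TCP at [0.24, -0.577, 0.223] pointing down, gripper open.
Joint ranges: [-3.08, 3.08], [-0.75, 2.2], [0.22, 2.44], [-1.43, 4.57], [0, 2.65], [-2.85, 2.85]. Speed limits (rad/s): [2.79, 2.79, 3.14, 3.14, 3.14, 3.14].

INTERFACE

Orientations are given as a unit quaternion [x, y, z, w].
In Python, from rig import robot gives the robot as it stands. The module is installed in compiled form; this text tells all that it offers.
- The arm moves only by the tool play_rows, never from a script. Its argument "steps" is one flat list of numbers, 5 for each row, row after row: the opening, from -1 (shut) to 1 (fully open), then the shift along the tool's x, y, z as a fraction of full scale, then the turn about the tool's z as a fraction of full scale. In form: [claw, tx, ty, tz, twist, claw, tx, ty, tz, twist, ...]. A call has exactly 10 rows; each row shifts and turns the commanded pose from where the row before left it, along the tool's axes as they then stand; what a row does not reach is not made up. Full scale, the value 1, is 0.03 m for a shift and 0.1 rad for a turn. A row lasts 1/10 s, in which the tool goes at most 50 mm and 8.59 degrees, less where a joint would pass 70% of its speed; a pose out of reach is approached as far as the arm can. A call with a number of a shift or a turn outside -1 to 1 is refused whole. A call with a gripper value outside its range is refused whole. The fingers move at their own pace and stop on an object; "grip_force" is the grip in N (left out, the last holds). Time passes only in rows, so rows that do not move let the fingers close, or fill a call up. It gives the time, the measured TCP pose, the force, the opening and the grip force at its end, in the units of the state.
- robot.get_obs(): the state, without advancing time (a new reading comes with each control period).
- robot.camera(name): name is "scene" or "top"; returns a dict with "image" (480x640x3 uint8, red, green, blue), "mtx" (3x3 intrinsics, pixels), "D" ([k1, k2, p1, p2, k3] as OpenCV has them; the pictures are not rectified), "rvec" (rotation vector, rad) and "tvec" (3), from world to camera coordinates, as OpenCV has them. Camera axes: x right, y down, z forward; pixel columns grow to the right and rows downward; lengths in m; the calibration is good to about 2 mm. A picture is of the moment at which its call begins. There is no depth.
- robot.hand_in(): hands the job in; it is judged then, once.
The state is a dict: "time": time; "q": joint angles; "joint_velocities": joint speeds; "joint_torque": joint torques, N m; "position": TCP position; "tool_rot": TCP orientation; "ft_force": force on the tool from outside, world axes, zero at the start; "moment": the same for the moment, N m; "grip_width": finger opening in m; "grip_force": force on a finger pad.
Only numpy, scipy, OpenCV 4.12 (cv2) and the standard library are available. Lean on these libraries where they do the work, as an engineer would, in place of code of your own. Each camera call takes 0.05 s, during which the arm holds its last target. There are 200 camera calls.

TASK

Make up two seasoning kits from the things standing on the counter: the glass salt cellar and the tall pepper mill stand in the paella pan, and in the wooden caddy the short pepper mill stands in the narrow bay and the tall steel shaker in the wide bay. Everything must stand upright, flat on the floor of its pan or bay and let go; leave the short shaker, the stirring paddle, the herb pot and the bowl where they are.

Things in the scene. Friction and masses are not known exactly. Their poses are not given: they have to be found in the camera images.
- tall_mill: tall pepper mill, turned wood, 140 high: foot 52 across up to 23 high, then a straight body 46 across from 31 to 125 high, steel button 16 across on top. Stands upright among the stock at the start. Sizes in mm. Origin at the centre of the underside, z up.
- short_mill: short pepper mill of the same wood and shape: 85 high, foot 44 across up to 13 high, straight body 38 across from 18 to 71 high, steel button on top. Stands upright among the stock at the start. Sizes in mm. Origin at the centre of the underside, z up.
- tall_shaker: tall stainless spice shaker, round, 58 across, 95 high (straight sides up to 83, domed top with six holes). Stands upright among the stock at the start. Sizes in mm. Origin at the centre of the underside, z up.
- short_shaker: short stainless spice shaker, 46 across, 60 high; belongs to neither kit and stays where it is. Stands upright among the stock at the start. Sizes in mm. Origin at the centre of the underside, z up.
- salt_cellar: pale glass salt cellar, greenish at the foot, round, 60 across, 55 high, straight sides, flat pale wooden lid that is part of it. Stands upright among the stock at the start. Sizes in mm. Origin at the centre of the underside, z up.
- pan: small steel paella pan (loose, 0.95 kg): flat round inner floor about 164 across, 4 above the underside; wall flares to a rim 200 across, 36 high; a loop handle at each end of its x axis reaching 132 from the centre, 40 high. Sizes in mm. Origin at the centre of the underside, z up.
- caddy: low open wooden caddy (loose, 0.8 kg), 195 long (its x) by 98 wide (its y), walls 30 high and 8 thick, inner floor 6 above the underside, one cross wall making two bays, both 82 wide along y: the narrow bay is 66 long, its centre at x = -56.5, y = 0; the wide bay is 105 long, its centre at x = +37, y = 0. It may lie at any yaw. Sizes in mm. Origin at the centre of the underside, z up.
- paddle: wooden stirring paddle lying across the far side of the counter, 310 long (its y), 16 high; bystander. Sizes in mm. Origin under the handle, 150 from the handle's end.
- herb_pot: terracotta pot of herbs, 110 across, about 130 high; bystander. Sizes in mm. Origin at the centre of the underside, z up.
- bowl: white ceramic bowl, 110 across, 50 high; bystander. Sizes in mm. Origin at the centre of the underside, z up.
Not all that is in view belongs to the job. What is shaped like the tall_shaker but orange or red is not meant.

How it is judged:
By the outcome, as a careful person would: the job done as asked, in the order asked, and still so for the second after the job is handed in, with the robot touching nothing.
It also fails if it takes over 93 s, if anything falls off the work surface, if the arm or the gripper's body presses on something with over 40 N, if the wrist force passes 120 N, or if a joint passes its speed limit or range.

## Working session

There is one attempt and no reset: what is moved stays moved. The work goes in short steps, Python scripts to look and compute and a tool call to move; the robot and the scene stay as the last step left them, time stands still between calls to the robot, and variables do not carry over. Pictures are saved under pics/ and viewed, at most 14 in all, crops included, and the job is handed in when it is done.

Besides the shell and the picture viewer there is one more tool, called after "Emit:" by a JSON object that holds its "fn" and its "kwargs". play_rows: Moves the arm, as the interface text tells. Shift numbers are shares of 0.03 m and turn numbers shares of 0.1 rad, none past 1 either way. Its arguments: {"type":"object","properties":{"steps":{"type":"array"},"grip_force":{"type":"number"}},"required":["steps"]}

```bash
mkdir -p pics; cat > h.py <<'E'
from rig import robot
import cv2, numpy as np
from scipy.spatial.transform import Rotation as R
def snap(name,fn):
    c=robot.camera(name); cv2.imwrite('pics/'+fn,c['image'][:,:,::-1]); np.savez('pics/'+fn+'.npz',**c); return c
def load(fn): return np.load('pics/'+fn+'.npz')
def world(c,px,z):
    p=cv2.undistortPoints(np.array([px],float).reshape(-1,1,2),c['mtx'],c['D']).reshape(-1,2)
    Rm=cv2.Rodrigues(c['rvec'])[0]; o=-Rm.T@c['tvec'].ravel()
    d=np.c_[p,np.ones(len(p))]@Rm
    return o+d*((z-o[2])/d[:,2])[:,None]
def proj(c,P): return cv2.projectPoints(np.array(P,float).reshape(-1,1,3),c['rvec'],c['tvec'],c['mtx'],c['D'])[0].reshape(-1,2)
E
python3 - <<'E'
from h import *
for n in('scene','top'):
    c=snap(n,n+'0.png'); Rm=cv2.Rodrigues(c['rvec'])[0]; print(n,-Rm.T@c['tvec'].ravel(),c['mtx'][0,0])
o=robot.get_obs(); print(o)
print(R.from_quat(o['tool_rot']).as_matrix().round(3))
E
```

```text
scene [ 1.45555819 -0.16545132  0.8872125 ] 530.8987857768985
top [0.46202432 0.00613528 0.95397455] 477.74379168150585
{'time': 0.1, 'q': array([-1.35453326e+00,  5.28383920e-01,  1.43380557e+00,  3.21307520e-06,
        1.18139330e+00, -1.78510855e-01]), 'joint_velocities': array([-2.62563981e-05, -1.16113063e-03, -4.73572726e-03, -1.78102012e-03,
        8.06949394e-04,  7.20024539e-04]), 'joint_torque': array([-5.09291967e-04, -4.40985990e+01, -1.77150911e+01,  6.35419716e-02,
        5.34171530e-02, -5.64741504e-05]), 'position': array([ 0.24024926, -0.57624805,  0.22165292]), 'tool_rot': array([ 9.80581996e-01,  1.96107007e-01, -1.72964243e-05, -9.94914741e-04]), 'ft_force': array([-0.31549464, -0.33415554, -0.75525569]), 'moment': array([-0.02382035, -0.02511873,  0.04619929]), 'grip_force': 0.0, 'grip_width': 0.08685062256813844}
[[ 0.923  0.385 -0.   ]
 [ 0.385 -0.923  0.002]
 [ 0.    -0.002 -1.   ]]
```

View pics/scene0.png

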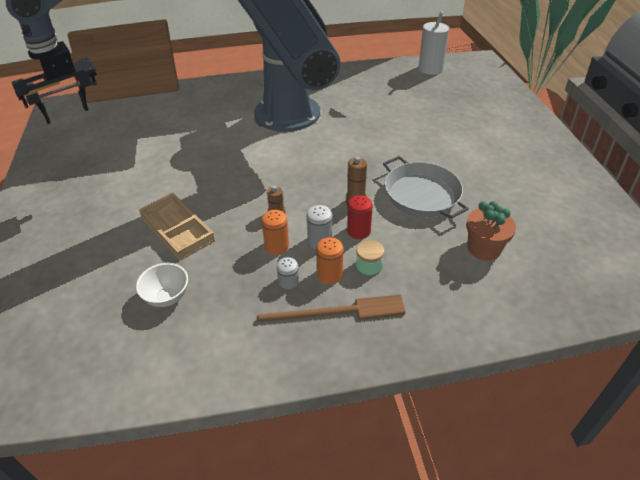

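View pics/top0.png

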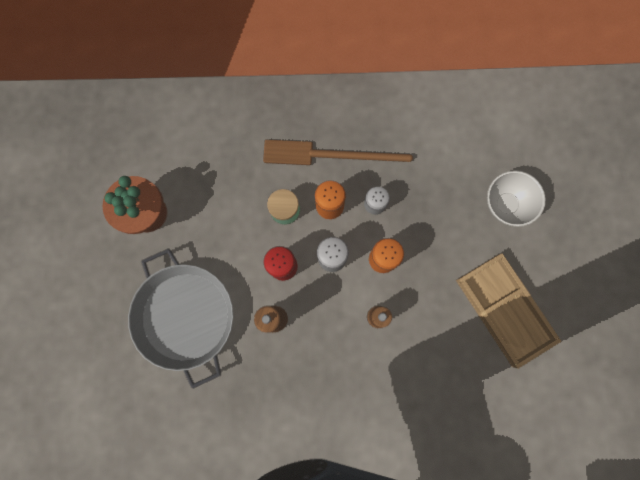

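Candidates in top view: tall steel shaker is silver at (332,253). It could be confused with the orange ones at (330,198) and (387,255), the red one at (280,263) and the short silver one at (377,200). Tall mill (268,318), short mill (380,316) and cellar (283,205) are unambiguous. I'll fit models and check them in a crop.

```bash
cat > m.py <<'E'
from h import *
T=load('top0.png');S=load('scene0.png')
# top-feature pixel guesses (top view), heights, radius
G={'tall_mill':((267,318),.140,.023,.008),'short_mill':((382,316),.085,.019,.008),'tall_shaker':((332,250),.083,.029,.029),'cellar':((283,203),.055,.030,.03),
'short_shaker':((377,197),.052,.023,.023),'or1':((330,193),.083,.029,.029),'or2':((388,251),.083,.029,.029),'red':((280,261),.083,.029,.029)}
E
python3 - <<'E'
from m import *
a=np.linspace(0,2*np.pi,40)
def draw(I,c,s,x0,y0,x,y,z,r,col):
    P=np.c_[x+r*np.cos(a),y+r*np.sin(a),0*a+z]; p=(proj(c,P)-[x0,y0])*s; cv2.polylines(I,[np.round(p).astype(int)],True,col,1)
t=T['image'][150:350,230:420,::-1]; s=4
It=cv2.resize(np.ascontiguousarray(t),None,fx=3,fy=3,interpolation=cv2.INTER_CUBIC)
Is=cv2.resize(np.ascontiguousarray(S['image'][145:305,240:400,::-1]),None,fx=3.7,fy=3.7,interpolation=cv2.INTER_CUBIC)
for k,(px,h,r,rt) in G.items():
    w=world(T,[px],h)[0]; print(k,w.round(3),proj(S,[[*w[:2],h]]).round())
    for I,c,s,x0,y0 in((It,T,3,230,150),(Is,S,3.7,240,145)):
        draw(I,c,s,x0,y0,w[0],w[1],0,r,(255,255,0)); draw(I,c,s,x0,y0,w[0],w[1],h,rt,(0,255,0))
cv2.imwrite('pics/ct.png',It);cv2.imwrite('pics/cs.png',Is)
E
```

```text
tall_mill [0.464 0.107 0.14 ] [[357. 159.]]
short_mill [ 0.463 -0.092  0.085] [[275. 187.]]
tall_shaker [ 0.585 -0.006  0.083] [[320. 217.]]
cellar [0.683 0.086 0.055] [[370. 250.]]
short_shaker [ 0.691 -0.096  0.052] [[288. 266.]]
or1 [ 0.693 -0.005  0.083] [[330. 250.]]
or2 [ 0.581 -0.109  0.083] [[274. 222.]]
red [0.567 0.09  0.083] [[359. 206.]]
```

View pics/ct.png

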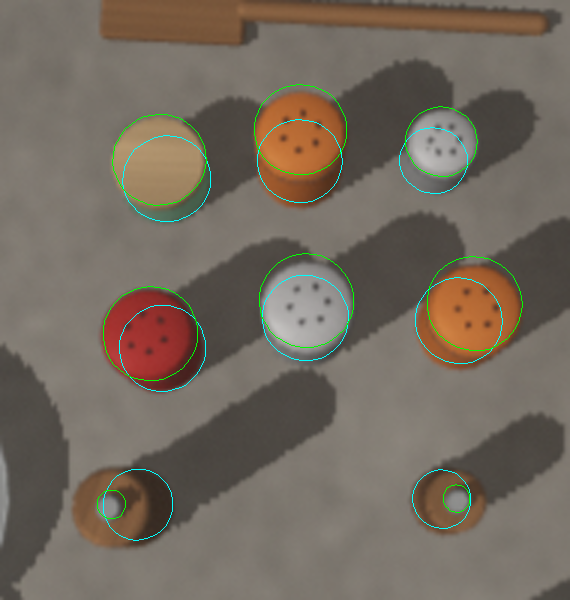

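View pics/cs.png

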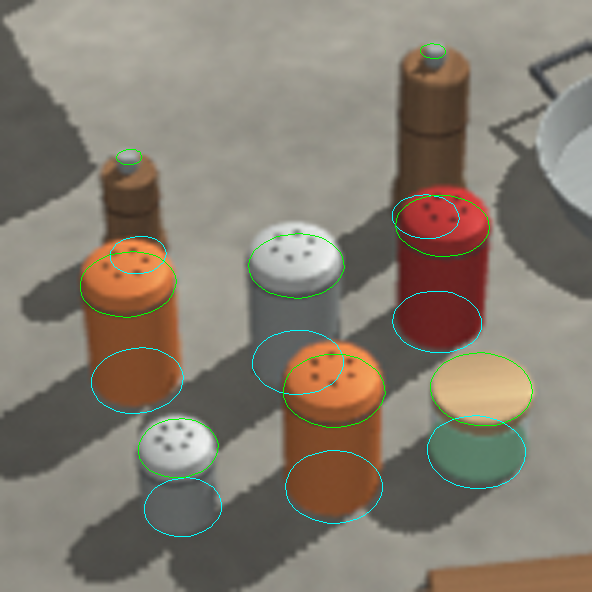

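The crop shows the silver tall shaker between red and orange ones; the choice is confirmed, and the cellar and mills match the models in both views. Now the pan and caddy.

```bash
cat > pc.py <<'E'
from m import *
from scipy.optimize import least_squares
def fit_pan(T):
    g=np.array([[130,318],[233,318],[181,266],[181,370]],float)
    w=world(T,g,.036); return w
w=fit_pan(T); print(w.round(3), w[:,:2].mean(0))
print('handles',world(T,[[157,262],[205,375]],.04).round(3))
c=world(T,[[458,281],[502,253],[558,341],[517,367]],.03)[:,:2]; print(c.round(3))
print([np.linalg.norm(c[i]-c[i-1]).round(3) for i in range(4)],c.mean(0))
E
python3 - <<'E'
from pc import *
cx,cy=c.mean(0); d=(c[0]+c[1]-c[2]-c[3]); yaw=np.arctan2(d[1],d[0]); print('yaw',yaw)
# +x of caddy: towards the wide bay; test both later
def box(x0,x1,y0,y1,z,yaw): 
    Rm=np.array([[np.cos(yaw),-np.sin(yaw)],[np.sin(yaw),np.cos(yaw)]])
    p=np.array([[x0,y0],[x1,y0],[x1,y1],[x0,y1]])@Rm.T+[cx,cy]; return np.c_[p,[z]*4]
px,py=w[:,:2].mean(0); a=np.linspace(0,6.283,60)
I=[];
for cam,(x0,y0,x1,y1) in ((T,(440,235,580,385)),(S,(120,180,230,270)),(T,(110,230,250,400)),(S,(360,145,480,245))):
    s=3 if cam is T else 3.5
    im=cv2.resize(np.ascontiguousarray(cam['image'][y0:y1,x0:x1,::-1]),None,fx=s,fy=s,interpolation=cv2.INTER_CUBIC)
    def pl(P,col): cv2.polylines(im,[np.round((proj(cam,P)-[x0,y0])*s).astype(int)],True,col,1)
    y=yaw+np.pi
    pl(box(-.0975,.0975,-.049,.049,.03,y),(0,255,0)); pl(box(-.0975,.0975,-.049,.049,0,y),(255,255,0))
    pl(box(-.0895,-.0235,-.041,.041,.03,y),(0,0,255)); pl(box(-.0155,.0895,-.041,.041,.03,y),(255,0,255))
    for r,z,k in((.1,.036,(0,255,0)),(.082,.004,(255,255,0))): pl(np.c_[px+r*np.cos(a),py+r*np.sin(a),0*a+z],k)
    I.append(cv2.copyMakeBorder(im,0,max(0,600-im.shape[0]),0,0,cv2.BORDER_CONSTANT)[:600])
H=lambda A,B:np.hstack([A,B])
def pad(im,w,h): o=np.zeros((h,w,3),np.uint8); o[:min(h,im.shape[0]),:min(w,im.shape[1])]=im[:h,:w]; return o
out=np.vstack([H(pad(I[0],420,450),pad(I[1],385,450))])
cv2.imwrite('pics/cad.png',out[:,:800]); cv2.imwrite('pics/pan.png',H(pad(I[2],420,510),pad(I[3],380,510)))
E
```

```text
[[0.471 0.38  0.036]
 [0.466 0.185 0.036]
 [0.568 0.286 0.036]
 [0.373 0.281 0.036]] [0.46965695 0.28303606]
handles [[0.577 0.331 0.04 ]
 [0.363 0.235 0.04 ]]
[[ 0.527 -0.247]
 [ 0.579 -0.335]
 [ 0.411 -0.424]
 [ 0.365 -0.345]]
[np.float64(0.189), np.float64(0.102), np.float64(0.19), np.float64(0.092)] [ 0.47041391 -0.33774052]
yaw 0.5149730589108428
```

View pics/cad.png

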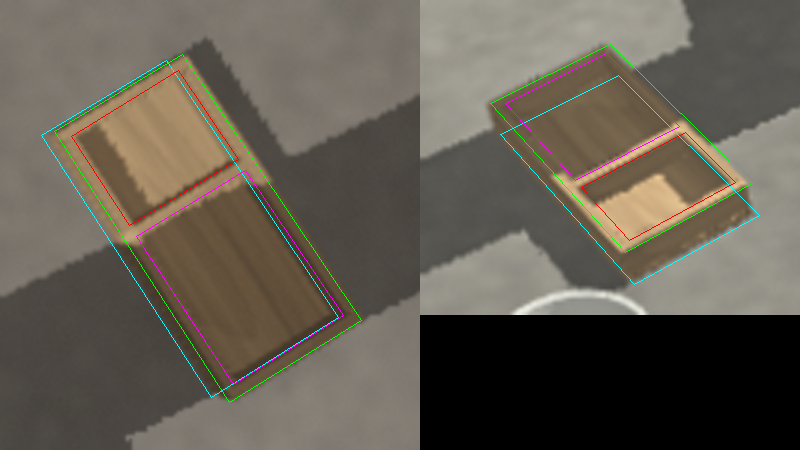

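View pics/pan.png

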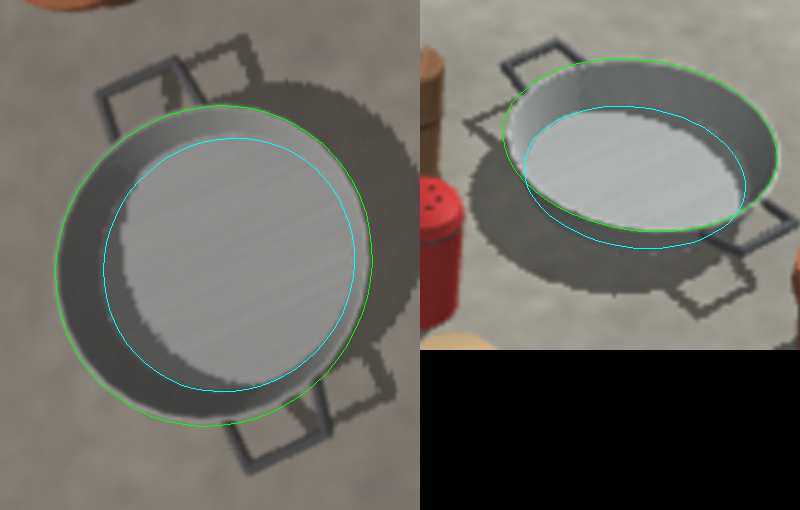

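Caddy model fits both views: wide bay near the robot, narrow bay far; the pan fits also. Plan: tool yaw 90° (tool x = world y, tool y = world x, z down). Turn by 1.176 rad first.

Emit:
{"fn": "play_rows", "kwargs": {"steps": [1,0,0,0,-1,1,0,0,0,-1,1,0,0,0,-1,1,0,0,0,-1,1,0,0,0,-1,1,0,0,0,-1,1,0,0,0,-1,1,0,0,0,-1,1,0,0,0,-1,1,0,0,0,-1], "grip_force": 20}}

```text
time: 1.1
position: [0.2403, -0.5765, 0.2219]
tool_rot: [0.765, 0.644, 0.0, -0.001]
ft_force: [0.8, -0.0, -0.2]
grip_width: 0.0869
grip_force: 0.0
```

Emit:
{"fn": "play_rows", "kwargs": {"steps": [1,0,0,0,-1,1,0,0,0,-0.76,1,0,0,0,0,1,0.5,0.5,0,0,1,1,0.7,0,0,1,1,0.7,0,0,1,1,0.7,0,0,1,1,0.7,0,0,1,1,0.7,0,0,1,0.5,0.5,0,0]}}

```text
time: 2.1
position: [0.3766, -0.3924, 0.2224]
tool_rot: [0.707, 0.707, 0.001, -0.001]
ft_force: [0.4, -0.0, 0.5]
grip_width: 0.0872
grip_force: 0.0
```

Emit:
{"fn": "play_rows", "kwargs": {"steps": [1,1,0.6,0,0,1,1,0.6,0,0,1,1,0.6,0,0,1,1,0.6,0,0,1,1,0.6,0,0,1,1,0.6,0,0,1,1,0.6,0,0,1,1,0.6,0,0,1,1,0.6,0,0,1,1,0.6,0,0]}}

```text
time: 3.1
position: [0.5555, -0.0941, 0.2225]
tool_rot: [0.707, 0.707, 0.0, -0.0]
ft_force: [1.0, -0.2, -0.0]
grip_width: 0.087
grip_force: 0.0
```

Emit:
{"fn": "play_rows", "kwargs": {"steps": [1,1,0.7,0,0,1,1,0.7,0,0,1,1,0.7,0,0,1,1,0.7,0,0,1,1,0.7,0,0,1,0.9,0.7,0,0,1,0,0,0,0,1,0,0,0,0,1,0,0,0,0,1,0,0,0,0]}}

```text
time: 4.1
position: [0.6806, 0.0793, 0.2226]
tool_rot: [0.708, 0.707, -0.0, -0.0]
ft_force: [0.8, -0.7, 0.4]
grip_width: 0.0869
grip_force: 0.0
```

Emit:
{"fn": "play_rows", "kwargs": {"steps": [1,0.22,0.08,1,0,1,0,0,1,0,1,0,0,1,0,1,0,0,1,0,1,0,0,1,0,1,0,0,0.7,0,1,0,0,0.5,0,1,0,0,0.2,0,1,0,0,0,0,-1,0,0,0,0]}}

```text
time: 5.1
position: [0.6847, 0.0865, 0.0317]
tool_rot: [0.707, 0.707, 0.001, 0.001]
ft_force: [0.4, -0.2, 1.3]
grip_width: 0.0837
grip_force: 0.0
```

Emit:
{"fn": "play_rows", "kwargs": {"steps": [-1,0,0,0,0,-1,0,0,0,0,-1,0,0,0,0,-1,0,0,0,0,-1,0,0,0,0,-1,0,0,0,0,-1,0,0,0,0,-1,0,0,0,0,-1,0,0,0,0,-1,0,0,0,0]}}

```text
time: 6.1
position: [0.6836, 0.0868, 0.0312]
tool_rot: [0.707, 0.707, -0.0, -0.0]
ft_force: [-2.6, 0.5, 6.1]
grip_width: 0.0597
grip_force: 20.0
```

Emit:
{"fn": "play_rows", "kwargs": {"steps": [-1,0,0,-0.5,0,-1,0,0,-1,0,-1,0,0,-1,0,-1,0,0,-1,0,-1,0.5,-0.4,-0.5,0,-1,1,-0.8,0,0,-1,1,-0.9,0,0,-1,1,-1,0,0,-1,1,-1,0,0,-1,1,-1,0,0]}}

```text
time: 7.1
position: [0.5276, 0.2534, 0.1501]
tool_rot: [0.707, 0.707, -0.001, -0.001]
ft_force: [0.7, 0.1, -1.7]
grip_width: 0.0599
grip_force: 20.0
```

Emit:
{"fn": "play_rows", "kwargs": {"steps": [-1,1,-1,0,0,-1,0.8,-0.7,0,0,-1,0.5,-0.3,0,0,-1,0,0,0,0,-1,0,0,0,0,-1,0,0,0,0,-1,0,0,0,0,-1,0,0,0,0,-1,0,0,0,0,-1,0,0,0,0]}}

```text
time: 8.1
position: [0.4711, 0.3203, 0.1505]
tool_rot: [0.707, 0.707, -0.0, -0.0]
ft_force: [-0.2, 0.2, -2.6]
grip_width: 0.0601
grip_force: 20.0
```

Emit:
{"fn": "play_rows", "kwargs": {"steps": [-1,0,0,0.8,0,-1,0,0,1,0,-1,0,0,1,0,-1,0,0,0.6,0,-1,0,0,0.25,0,-1,0,0,0.12,0,-1,0,0,0,0,-1,0,0,0,0,-1,0,0,0,0,-1,0,0,0,0]}}

```text
time: 9.1
position: [0.4713, 0.321, 0.0383]
tool_rot: [0.707, 0.707, 0.001, 0.0]
ft_force: [-0.4, -0.1, -2.6]
grip_width: 0.0597
grip_force: 20.0
```

Emit:
{"fn": "play_rows", "kwargs": {"steps": [-1,0,0,0.05,0,-1,0,0,0.05,0,-1,0,0,0,0,-1,0,0,0,0,-1,0,0,0,0,-1,0,0,0,0,-1,0,0,0,0,-1,0,0,0,0,-1,0,0,0,0,-1,0,0,0,0]}}

```text
time: 10.1
position: [0.4711, 0.3209, 0.0352]
tool_rot: [0.707, 0.707, 0.0, 0.0]
ft_force: [-0.4, 0.1, 5.5]
grip_width: 0.0596
grip_force: 20.0
```

Emit:
{"fn": "play_rows", "kwargs": {"steps": [1,0,0,0,0,1,0,0,0,0,1,0,0,0,0,1,0,0,0,0,1,0,0,-0.4,0,1,0,0,-1,0,1,0,0,-1,0,1,0,0,-1,0,1,0,0,-1,0,1,0,0,-1,0]}}

```text
time: 11.1
position: [0.4706, 0.3206, 0.1986]
tool_rot: [0.707, 0.707, 0.0, 0.0]
ft_force: [0.5, 0.0, 0.0]
grip_width: 0.0871
grip_force: 0.0
```

Emit:
{"fn": "play_rows", "kwargs": {"steps": [1,-1,0,-0.1,0,1,-1,0,0,0,1,-1,0,0,0,1,-1,0,0,0,1,-1,-0.1,0,0,1,-1,-0.1,0,0,1,-0.7,0,0,0,1,-0.4,0,0,0,1,0,0,0,0,1,0,0,0,0]}}

```text
time: 12.1
position: [0.465, 0.1081, 0.1998]
tool_rot: [0.707, 0.707, 0.0, 0.0]
ft_force: [0.5, 0.8, -0.5]
grip_width: 0.0872
grip_force: 0.0
```

```bash
python3 - <<'E'
from h import *
c=snap('scene','s1.png'); o=robot.get_obs(); print(o['position'],o['time'])
cv2.imwrite('pics/s1c.png',cv2.resize(c['image'][120:300,300:520,::-1],None,fx=3,fy=3))
E
```

```text
[0.46492714 0.10842642 0.19968318] 12.15
```

View pics/s1c.png

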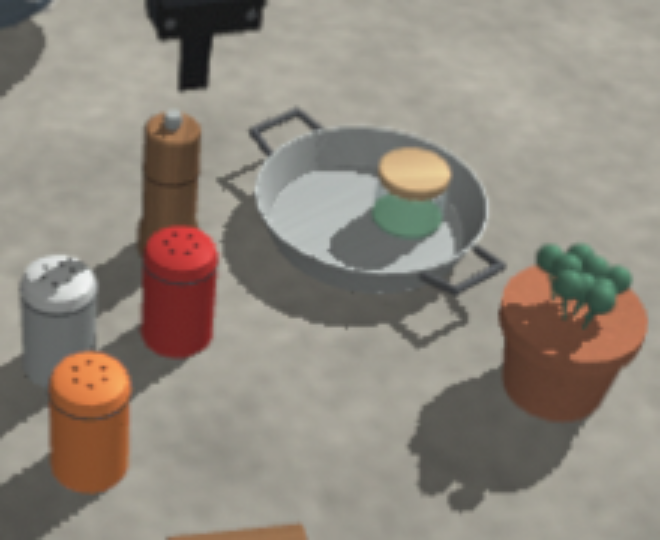

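Cellar stands upright in the pan (crop 412,195), and the gripper is over the tall mill (crop 172,120). Next: descend and grip.

Emit:
{"fn": "play_rows", "kwargs": {"steps": [1,0,0,0.7,0,1,0,0,1,0,1,0,0,1,0,1,0,0,0.8,0,1,0,0,0.4,0,-1,0,0,0.1,0,-1,0,0,0,0,-1,0,0,0,0,-1,0,0,0,0,-1,0,0,0,0]}}

```text
time: 13.15
position: [0.4653, 0.1078, 0.0802]
tool_rot: [0.707, 0.707, 0.001, 0.001]
ft_force: [-0.5, -0.4, -0.0]
grip_width: 0.0551
grip_force: 0.0
```

Emit:
{"fn": "play_rows", "kwargs": {"steps": [-1,0,0,0,0,-1,0,0,0,0,-1,0,0,0,0,-1,0,0,0,0,-1,0,0,0,0,-1,0,0,0,0,-1,0,0,0,0,-1,0,0,0,0,-1,0,0,0,0,-1,0,0,0,0]}}

```text
time: 14.15
position: [0.4647, 0.1077, 0.0799]
tool_rot: [0.707, 0.707, 0.0, -0.0]
ft_force: [-1.6, 0.5, 6.0]
grip_width: 0.0454
grip_force: 20.0
```

Emit:
{"fn": "play_rows", "kwargs": {"steps": [-1,0,0,-0.4,0,-1,0,0,-1,0,-1,0,0,-1,0,-1,0.4,0.1,0,0,-1,1,0.1,0,0,-1,1,0,0,0,-1,1,0,0,0,-1,0.7,0,0,0,-1,0.3,0,0,0,-1,0,0,0,0]}}

```text
time: 15.15
position: [0.4701, 0.2407, 0.1503]
tool_rot: [0.706, 0.708, -0.001, -0.0]
ft_force: [1.3, 0.1, -2.3]
grip_width: 0.0453
grip_force: 20.0
```

Emit:
{"fn": "play_rows", "kwargs": {"steps": [-1,0,0,0,0,-1,0,0,0.6,0,-1,0,0,0.8,0,-1,0,0,0.5,0,-1,0,0,0.2,0,-1,0,0,0.1,0,-1,0,0,0,0,-1,0,0,0,0,-1,0,0,0,0,-1,0,0,0,0]}}

```text
time: 16.15
position: [0.4712, 0.2399, 0.0861]
tool_rot: [0.707, 0.707, 0.001, 0.0]
ft_force: [-0.4, -0.8, -1.7]
grip_width: 0.0454
grip_force: 20.0
```

Emit:
{"fn": "play_rows", "kwargs": {"steps": [-1,0,0,0.05,0,-1,0,0,0.05,0,-1,0,0,0,0,-1,0,0,0,0,-1,0,0,0,0,-1,0,0,0,0,-1,0,0,0,0,-1,0,0,0,0,-1,0,0,0,0,-1,0,0,0,0]}}

```text
time: 17.15
position: [0.471, 0.2399, 0.0838]
tool_rot: [0.707, 0.707, 0.0, 0.0]
ft_force: [-1.7, 0.3, 7.8]
grip_width: 0.045
grip_force: 20.0
```

Emit:
{"fn": "play_rows", "kwargs": {"steps": [1,0,0,0,0,1,0,0,0,0,1,0,0,0,0,1,0,0,0,0,1,0,0,-0.4,0,1,0,0,-1,0,1,0,0,-1,0,1,0,0,-1,0,1,-0.5,0,-0.5,0,1,-1,0,0,0]}}

```text
time: 18.15
position: [0.4725, 0.1951, 0.2023]
tool_rot: [0.706, 0.708, 0.003, 0.002]
ft_force: [0.6, -1.1, -0.6]
grip_width: 0.0868
grip_force: 0.0
```

Emit:
{"fn": "play_rows", "kwargs": {"steps": [1,-1,-0.1,0,0,1,-1,-0.1,0,0,1,-1,-0.1,0,0,1,-1,0,0,0,1,-1,0,0,0,1,-1,0,0,0,1,-1,0,0,0,1,-1,0,0,0,1,-1,0,0,0,1,-0.5,0,0,0]}}

```text
time: 19.15
position: [0.4611, -0.0932, 0.1994]
tool_rot: [0.708, 0.706, -0.0, 0.0]
ft_force: [0.7, -0.0, -0.0]
grip_width: 0.0871
grip_force: 0.0
```

Emit:
{"fn": "play_rows", "kwargs": {"steps": [1,-0.07,0,0,0,1,0,0,0,0,1,0,0,0.6,0,1,0,0,1,0,1,0,0,1,0,1,0,0,0.4,0,1,0,0,0,0,1,0,0,0,0,1,0,0,0,0,1,0,0,0,0]}}

```text
time: 20.15
position: [0.4625, -0.0924, 0.1104]
tool_rot: [0.707, 0.707, 0.0, 0.001]
ft_force: [-0.4, 0.3, -0.4]
grip_width: 0.087
grip_force: 0.0
```

```bash
python3 - <<'E'
from h import *
c=snap('scene','s2.png'); o=robot.get_obs(); print(o['position'],o['time'])
cv2.imwrite('pics/s2c.png',cv2.resize(c['image'][100:300,220:480,::-1],None,fx=3,fy=3))
E
```

```text
[ 0.46237713 -0.09248482  0.11033232] 20.2
```

View pics/s2c.png

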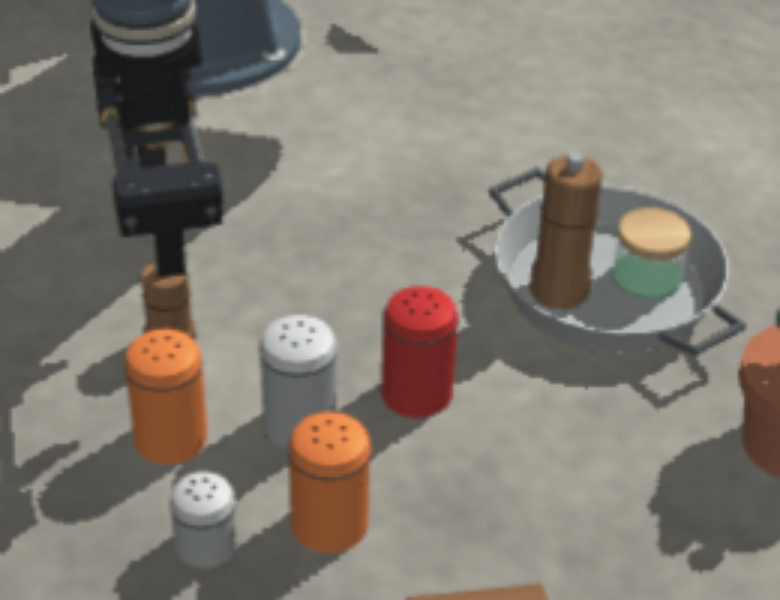

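```bash
python3 - <<'E'
from h import *
c=load('s2.png')
p=(proj(c,[[.471,.240,.004],[.471,.240,.144],[.471,.321,.004],[.471,.321,.059]])-[220,100])*3
print(p.round())
E
```

```text
[[557. 291.]
 [574. 158.]
 [645. 279.]
 [654. 229.]]
```

Tall mill is upright in the pan (its apparent lean matches the projection: button at crop 575,160, base 560,291), and the gripper is over the short mill (165,280).

Emit:
{"fn": "play_rows", "kwargs": {"steps": [1,0,0,0.6,0,1,0,0,1,0,1,0,0,0.7,0,1,0,0,0.3,0,-1,0,0,0,0,-1,0,0,0,0,-1,0,0,0,0,-1,0,0,0,0,-1,0,0,0,0,-1,0,0,0,0]}}

```text
time: 21.2
position: [0.462, -0.0925, 0.0319]
tool_rot: [0.707, 0.707, 0.0, 0.0]
ft_force: [0.3, 0.3, -0.1]
grip_width: 0.0471
grip_force: 0.0
```

Emit:
{"fn": "play_rows", "kwargs": {"steps": [-1,0,0,0,0,-1,0,0,0,0,-1,0,0,0,0,-1,0,0,0,0,-1,0,0,0,0,-1,0,0,0,0,-1,0,0,0,0,-1,0,0,0,0,-1,0,0,0,0,-1,0,0,0,0]}}

```text
time: 22.2
position: [0.4619, -0.0924, 0.0316]
tool_rot: [0.707, 0.707, 0.0, 0.0]
ft_force: [-0.1, 0.4, 4.2]
grip_width: 0.0371
grip_force: 20.0
```

Emit:
{"fn": "play_rows", "kwargs": {"steps": [-1,0,0,-0.6,0,-1,0,0,-1,0,-1,0,0,-1,0,-1,-0.5,0,0,0,-1,-1,0.2,0,0,-1,-1,0.3,0,0,-1,-1,0.4,0,0,-1,-1,0.4,0,0,-1,-1,0.3,0,0,-1,-1,0.2,0,0]}}

```text
time: 23.2
position: [0.5154, -0.2891, 0.1074]
tool_rot: [0.707, 0.707, -0.0, -0.001]
ft_force: [0.4, -0.2, -1.6]
grip_width: 0.0369
grip_force: 20.0
```

Emit:
{"fn": "play_rows", "kwargs": {"steps": [-1,-0.5,0.1,0,0,-1,-0.2,0,0,0,-1,0,0,0,0,-1,0,0,0,0,-1,0,0,0,0,-1,0,0,0,0,-1,0,0,0,0,-1,0,0,0,0,-1,0,0,0,0,-1,0,0,0,0]}}

```text
time: 24.2
position: [0.5188, -0.3083, 0.1095]
tool_rot: [0.707, 0.707, 0.0, 0.0]
ft_force: [1.3, 0.1, -2.3]
grip_width: 0.0374
grip_force: 20.0
```

Over the narrow bay. Lower .1095 → about .039, then the last millimetres.

Emit:
{"fn": "play_rows", "kwargs": {"steps": [-1,0,0,0.6,0,-1,0,0,0.9,0,-1,0,0,0.5,0,-1,0,0,0.2,0,-1,0,0,0.1,0,-1,0,0,0,0,-1,0,0,0,0,-1,0,0,0,0,-1,0,0,0,0,-1,0,0,0,0]}}

```text
time: 25.2
position: [0.519, -0.3086, 0.0409]
tool_rot: [0.707, 0.707, 0.0, 0.0]
ft_force: [-0.1, -0.4, -2.2]
grip_width: 0.0374
grip_force: 20.0
```

Emit:
{"fn": "play_rows", "kwargs": {"steps": [-1,0,0,0.05,0,-1,0,0,0,0,-1,0,0,0,0,-1,0,0,0,0,-1,0,0,0,0,-1,0,0,0,0,-1,0,0,0,0,-1,0,0,0,0,-1,0,0,0,0,-1,0,0,0,0]}}

```text
time: 26.2
position: [0.5188, -0.3084, 0.039]
tool_rot: [0.707, 0.707, 0.0, -0.0]
ft_force: [-0.2, 0.5, -1.4]
grip_width: 0.0373
grip_force: 20.0
```

Emit:
{"fn": "play_rows", "kwargs": {"steps": [-1,0,0,0.05,0,-1,0,0,0,0,-1,0,0,0,0,-1,0,0,0,0,-1,0,0,0,0,-1,0,0,0,0,-1,0,0,0,0,-1,0,0,0,0,-1,0,0,0,0,-1,0,0,0,0]}}

```text
time: 27.2
position: [0.519, -0.3085, 0.0377]
tool_rot: [0.707, 0.707, 0.0, 0.0]
ft_force: [0.2, 0.8, 3.7]
grip_width: 0.0372
grip_force: 20.0
```

Emit:
{"fn": "play_rows", "kwargs": {"steps": [1,0,0,0,0,1,0,0,0,0,1,0,0,0,0,1,0,0,0,0,1,0,0,-0.4,0,1,0,0,-1,0,1,0,0,-1,0,1,0,0,-1,0,1,0,0,-1,0,1,0.4,0.1,-0.6,0]}}

```text
time: 28.2
position: [0.5227, -0.2984, 0.1911]
tool_rot: [0.708, 0.707, -0.0, 0.003]
ft_force: [0.4, 0.2, 0.8]
grip_width: 0.0867
grip_force: 0.0
```

Emit:
{"fn": "play_rows", "kwargs": {"steps": [1,1,0.2,0,0,1,1,0.2,0,0,1,1,0.2,0,0,1,1,0.3,0,0,1,1,0.3,0,0,1,1,0.3,0,0,1,1,0.2,0,0,1,1,0.2,0,0,1,1,0.2,0,0,1,0.6,0,0,0]}}

```text
time: 29.2
position: [0.5853, -0.0062, 0.1884]
tool_rot: [0.707, 0.708, 0.001, 0.0]
ft_force: [0.4, -0.3, 0.1]
grip_width: 0.087
grip_force: 0.0
```

Emit:
{"fn": "play_rows", "kwargs": {"steps": [1,0,0,0,0,1,0,0,0,0,1,0,0,0.5,0,1,0,0,1,0,1,0,0,1,0,1,0,0,0.3,0,1,0,0,0,0,1,0,0,0,0,1,0,0,0,0,1,0,0,0,0]}}

```text
time: 30.2
position: [0.5858, -0.0087, 0.1049]
tool_rot: [0.707, 0.707, 0.001, 0.001]
ft_force: [-0.6, 0.8, -0.4]
grip_width: 0.0869
grip_force: 0.0
```

```bash
python3 - <<'E'
from h import *
c=snap('scene','s3.png'); o=robot.get_obs(); print(o['position'],o['time'])
cv2.imwrite('pics/s3c.png',cv2.resize(c['image'][120:320,120:380,::-1],None,fx=3,fy=3))
E
```

```text
[ 0.58556073 -0.00853494  0.1046605 ] 30.25
```

View pics/s3c.png

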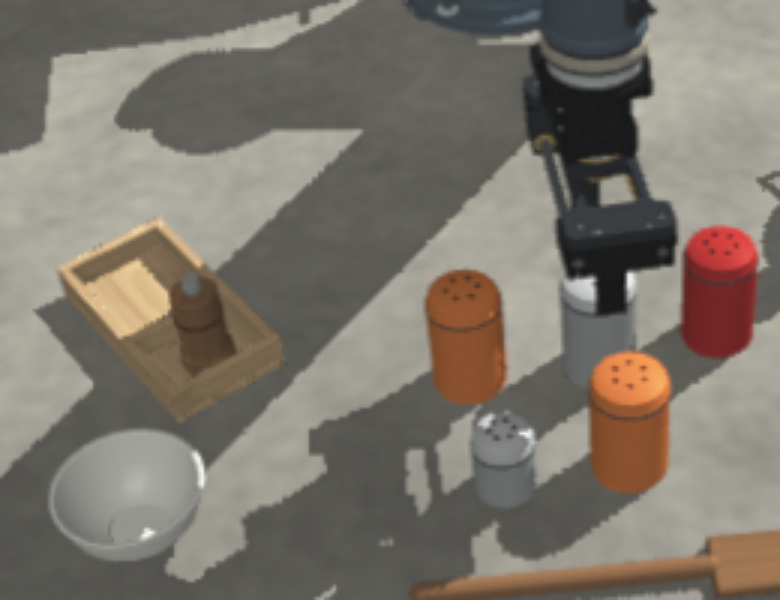

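Short mill stands in the narrow bay (crop 200,320), and the gripper straddles the silver tall shaker (600,290). Next: descend and grip.

Emit:
{"fn": "play_rows", "kwargs": {"steps": [1,0.07,-0.05,0.4,0,1,0,0,0.9,0,1,0,0,0.8,0,1,0,0,0.3,0,-1,0,0,0,0,-1,0,0,0,0,-1,0,0,0,0,-1,0,0,0,0,-1,0,0,0,0,-1,0,0,0,0]}}

```text
time: 31.25
position: [0.5833, -0.0063, 0.0323]
tool_rot: [0.707, 0.707, 0.0, 0.0]
ft_force: [-2.0, -0.1, 6.4]
grip_width: 0.0576
grip_force: 20.0
```

Emit:
{"fn": "play_rows", "kwargs": {"steps": [-1,0,0,0,0,-1,0,0,0,0,-1,0,0,0,0,-1,0,0,0,0,-1,0,0,0,0,-1,0,0,0,0,-1,0,0,0,0,-1,0,0,0,0,-1,0,0,0,0,-1,0,0,0,0]}}

```text
time: 32.25
position: [0.5833, -0.0063, 0.0323]
tool_rot: [0.707, 0.707, 0.0, 0.0]
ft_force: [-2.4, 0.1, 5.4]
grip_width: 0.0575
grip_force: 20.0
```

Emit:
{"fn": "play_rows", "kwargs": {"steps": [-1,0,0,-0.5,0,-1,0,0,-1,0,-1,0,0,-1,0,-1,0,0,-1,0,-1,0,-0.2,-1,0,-1,-0.5,-0.5,-0.5,0,-1,-1,-0.5,0,0,-1,-1,-0.5,0,0,-1,-1,-0.5,0,0,-1,-1,-0.5,0,0]}}

```text
time: 33.25
position: [0.5017, -0.1422, 0.1821]
tool_rot: [0.707, 0.707, 0.0, 0.0]
ft_force: [0.8, -0.1, -2.0]
grip_width: 0.0574
grip_force: 20.0
```

Emit:
{"fn": "play_rows", "kwargs": {"steps": [-1,-1,-0.5,0,0,-1,-1,-0.5,0,0,-1,-1,-0.4,0,0,-1,-1,-0.4,0,0,-1,-1,-0.2,0,0,-1,-1,0,0,0,-1,-0.8,0,0,0,-1,-0.3,0,0,0,-1,0,0,0,0,-1,0,0,0,0]}}

```text
time: 34.25
position: [0.4419, -0.3527, 0.1813]
tool_rot: [0.707, 0.707, 0.0, -0.001]
ft_force: [-0.5, 0.3, -2.8]
grip_width: 0.0576
grip_force: 20.0
```

Emit:
{"fn": "play_rows", "kwargs": {"steps": [-1,-0.06,-0.13,0.6,0,-1,0,0,1,0,-1,0,0,1,0,-1,0,0,1,0,-1,0,0,0.6,0,-1,0,0,0.3,0,-1,0,0,0.15,0,-1,0,0,0,0,-1,0,0,0,0,-1,0,0,0,0]}}

```text
time: 35.25
position: [0.439, -0.3566, 0.043]
tool_rot: [0.707, 0.707, -0.0, 0.001]
ft_force: [-0.4, 0.8, -2.2]
grip_width: 0.0574
grip_force: 20.0
```

Emit:
{"fn": "play_rows", "kwargs": {"steps": [-1,0,0,0.05,0,-1,0,0,0,0,-1,0,0,0,0,-1,0,0,0,0,-1,0,0,0,0,-1,0,0,0,0,-1,0,0,0,0,-1,0,0,0,0,-1,0,0,0,0,-1,0,0,0,0]}}

```text
time: 36.25
position: [0.4384, -0.3561, 0.0405]
tool_rot: [0.707, 0.707, 0.0, 0.0]
ft_force: [-0.6, -0.2, -1.7]
grip_width: 0.0576
grip_force: 20.0
```

Emit:
{"fn": "play_rows", "kwargs": {"steps": [-1,0,0,0.05,0,-1,0,0,0,0,-1,0,0,0,0,-1,0,0,0.04,0,-1,0,0,0,0,-1,0,0,0,0,-1,0,0,0,0,-1,0,0,0,0,-1,0,0,0,0,-1,0,0,0,0]}}

```text
time: 37.25
position: [0.4385, -0.3562, 0.0383]
tool_rot: [0.707, 0.707, -0.0, 0.0]
ft_force: [-2.4, 0.8, 5.7]
grip_width: 0.0579
grip_force: 20.0
```

Emit:
{"fn": "play_rows", "kwargs": {"steps": [0.7,0,0,0,0,0.7,0,0,0,0,0.7,0,0,0,0,0.7,0,0,0,0,0.7,0,0,-0.4,0,0.7,0,0,-1,0,0.7,0,0,-1,0,0.7,0,0,-1,0,0.7,0,0,-1,0,0.7,0,0,-1,0]}}

```text
time: 38.25
position: [0.4383, -0.3559, 0.2019]
tool_rot: [0.707, 0.707, -0.0, 0.0]
ft_force: [-0.4, 0.4, -0.4]
grip_width: 0.0736
grip_force: 0.0
```

Emit:
{"fn": "play_rows", "kwargs": {"steps": [0.7,-0.5,-0.5,0,0,0.7,-1,-1,0,0,0.7,-1,-1,0,0,0.7,-1,-1,0,0,0.7,-1,-1,0,0,0.7,-1,-0.5,0,0,0.7,-0.5,0,0,0,0.7,0,0,0,0,0.7,0,0,0,0,0.7,0,0,0,0]}}

```text
time: 39.25
position: [0.2888, -0.5344, 0.1999]
tool_rot: [0.707, 0.708, 0.0, -0.001]
ft_force: [-0.6, 0.7, -0.1]
grip_width: 0.0741
grip_force: 0.0
```

```bash
python3 - <<'E'
from h import *
c=snap('scene','s4.png'); t=snap('top','t4.png'); o=robot.get_obs(); print(o['position'],o['time'])
a=cv2.resize(c['image'][140:300,120:290,::-1],None,fx=2.3,fy=2.3); b=cv2.resize(t['image'][220:390,430:600,::-1],None,fx=2.3,fy=2.3)
h=min(len(a),len(b)); cv2.imwrite('pics/f.png',np.hstack([a[:h],b[:h]]))
p=proj(c,[[.519,-.3085,.006],[.519,-.3085,.091],[.438,-.356,.006],[.438,-.356,.101]]);print(((p-[120,140])*2.3).round())
E
```

```text
[ 0.28900209 -0.53463546  0.19985669] 39.35
[[162. 229.]
 [146. 168.]
 [117. 184.]
 [ 98. 116.]]
```

View pics/f.png

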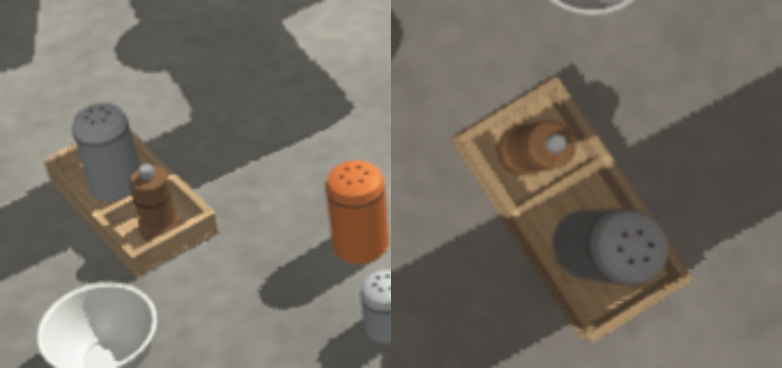

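View pics/t4.png

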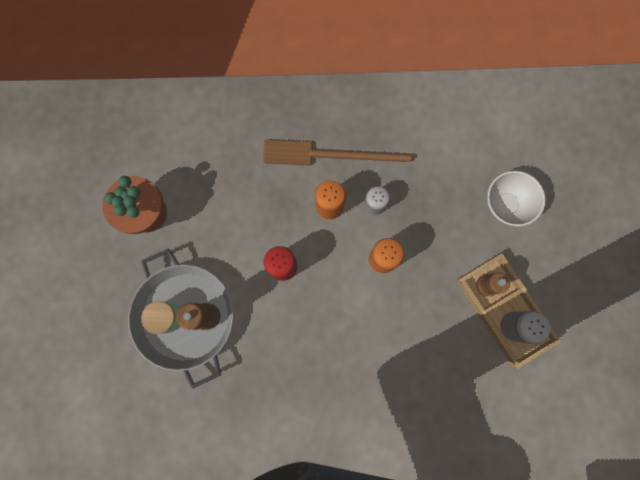

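All four stand upright where asked: cellar (157,317) and tall mill (190,316) in the pan, short mill (497,283) and tall shaker (533,326) in the caddy bays. The bystanders have not moved.

```bash
python3 -c "
from rig import robot; print(robot.hand_in())"
```

```text
the job is handed in; nothing more can be done
None
```

The job is handed in: the salt cellar and tall mill stand in the pan, and the short mill (narrow bay) and tall steel shaker (wide bay) stand in the caddy, all upright and let go, after about 39 s of robot time.

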